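# Put the notched lid back on the parts pot

### The job

Take the steel lid off the sloping stand by its wooden handle and set it gently on the pot, its three feet dropped into the three notches of the pot's rim, so that it lies fully home, level and at rest, and let go of it. The rim ring may be turned some way round on the pot, so feel for the notches rather than force the lid; lower it, do not drop it, and leave the other things where they are.

Things in the scene. Friction and masses are not known exactly. Their poses are not given: they have to be found in the camera images.
- lid: Loose steel lid, 0.2 to 0.4 kg: disc 128 mm across, 5 mm thick. Origin: centre of the disc's underside, z out of its top. Three feet hang 9 mm below the underside, each 16 mm wide tangentially, 10 mm radially, centred 56 mm from the axis at 0, 120, 240 degrees from the lid's x. It starts leaning on the stand, z tilted 28 degrees from vertical, x pointing up the slope.
- lid_handle (a point): Centre of the lid's wooden bar handle, 34 mm from the lid's origin along its z; axes as the lid's. The bar runs along x, 74 mm long, 14 mm wide in y, its flat sides 20 mm high; 19 mm free between disc and bar, but for two thin posts at x = +27 and -27 mm.
- pot: Open aluminium pot fixed to the table, foot flange 148 mm across, two small ear handles at half height (152 mm over them). Origin: centre of its underside, z up. It carries a notched steel rim ring. With the feet in the notches the lid's origin is 110 mm above the pot's origin, on its axis; with the feet standing on the ring, 119 mm above.
- pot_mouth (a point): Centre of the flat top of the rim ring (radius 52 to 61 mm), 110 mm above the pot's origin; axes as the pot's. Ring: three notches 24 mm wide, 13 mm deep, open inwards and outwards, at 0, 120, 240 degrees from the pot's x plus one unmeasured offset between -0.55 and +0.55 rad: look or feel for it. The ring is jammed, the work cannot turn it.
- stand: Plywood stand fixed to the table, about 150 x 150 mm, 95 mm high, on which the lid leans. Origin: centre of its underside, z up. Its face slopes up along the stand's +x at 28 degrees, so looks to its -x (towards the robot) and up; two steel pins stop the lid from sliding down. Stand and pot may be on either side, left or right.
- spoon: Teaspoon lying on the table, 130 x 26 x 11 mm, origin under its centre. A bystander.
- empty_cup: Small empty plastic cup, 48 mm across, 45 mm high, origin under its centre. A bystander.
- tape: Roll of tape lying flat, 100 mm across, 25 mm high, origin under its centre. A bystander.
- brush: Flat paint brush lying, 118 x 213 x 14 mm, origin under its centre. A bystander.
- scraper: Scraper lying, 71 x 183 x 17 mm, origin under its centre. A bystander.
- marker: Felt marker lying, 79 x 115 x 17 mm, origin under its centre. A bystander.
Things that resemble listed ones, but are neither listed nor needed, are in the scene too. What is shaped like the lid but blue or orange is not meant.

How it is judged:
On the way:
1. the lid is held and lifted clear of the stand (contact force between lid and the fingers above 1 N and contact force between lid and stand below 0.1 N and distance of lid from where it was at the start of the episode above 0.05 m), for 0.2 s.
At the end, for the whole second after the job is handed in: The lid rests on the pot, released and still, right way up: its origin 107 to 112.5 mm above the pot's origin (feet in the notches, disc on the ring), within 8 mm of the pot's axis and level within 0.03 rad (z of lid in the frame of pot between 0.107 and 0.1125 m and horizontal distance between lid and pot below 0.008 m and angle between lid's own z axis and vertical below 0.03 rad and linear speed of lid below 0.02 m/s and angular speed of lid below 0.1 rad/s and contact force between lid and the fingers below 0.1 N); the robot touches nothing.
It fails at once if the lid is pressed on the pot with more than 60 N (contact force between lid and pot above 60 N).
It fails at once if the lid is dropped or slammed on the pot (faster than 0.6 m/s just above or on it) (horizontal distance between lid and pot below 0.06 m and z of lid in the frame of pot below 0.16 m and linear speed of lid above 0.6 m/s).
It fails at once if a bystander (teaspoon, empty cup, tape roll, paint brush, scraper, marker) is moved more than 30 mm (distance of any of spoon, empty_cup, tape, brush, scraper, marker from where it was at the start of the episode above 0.03 m).
It also fails if it takes over 56 s, if anything falls off the work surface, if the arm or the gripper's body presses on something with over 40 N, if the wrist force passes 120 N, or if a joint passes its speed limit or range.

### The arm

A 7-joint arm with a two-finger parallel gripper is mounted at the origin on a cart in front of the work surface, level with it; the furniture and walls round the work are solid. World frame = base frame: x ahead of the robot, y to its left, z up, the work surface at z = 0. Lengths are in m, angles in rad, forces in N, time in s.
With the tool pointing down it reaches from about 0.4 to 0.85 m from the base axis. Payload 10.4 kg.
Tool frame: the origin (TCP) lies between the finger pads; the fingertips stand 19 mm ahead of it and the grasp point (between the pads) is the TCP (arm.tip_extent is the distance from the TCP to the fingertips, in m); z points along the fingers, y is the line along which they close (so a half turn about z gives the same grasp; the last joint's range is limited). The gripper opens to 85 mm and grips with 20 to 120 N. Pads are 22 mm wide; open, the fingers measure 114 mm over their backs; the gripper's body (76 mm by 85 mm) begins 54 mm behind the grasp point. The pads swing forward as they close: fully open they stand 13 mm farther back than shut.
Start: joints at [1.121, 0.332, -0.065, 1.46, 0.022, 1.35, -0.088], TCP at [0.259, -0.569, 0.25] pointing down, gripper open.
Joint ranges: [-2.6, 2.6], [-0.5, 2.12], [-1.47, 1.34], [0.16, 2.42], [-1.27, 4.41], [0.06, 2.06], [-2.6, 2.6]. Speed limits (rad/s): [2.22, 2.22, 2.79, 2.79, 3.14, 3.14, 3.14].

### API

Orientations are given as a rotation vector (axis times angle).
In Python, from bench import arm gives the robot as it stands.
- The arm moves only by the shell command python3 -m handwheel 'ROWS' [OPENING] [FORCE]. ROWS is text: rows parted by semicolons, each of 6 numbers parted by spaces: the shift along the tool's x, y, z each as a share of 0.15 m, from -1 to 1, then the turn, a rotation vector about the tool's x, y, z each as a share of 45 degrees, from -1 to 1. In form: dx dy dz rx ry rz; .... A call has 1 to 20 rows; each row is the pose to reach, as a shift and turn from the pose commanded when the call began, along the tool's axes at that moment; what a row does not reach only later rows make up. A row lasts 1/12 s, in which the tool goes at most 41.7 mm and 7.16 degrees, less where a joint would pass 70% of its speed; a pose out of reach is approached as far as the arm can. A call with a number of a shift or a turn outside -1 to 1 is refused whole. A call with a gripper value outside its range is refused whole. OPENING is the gripper command: -1 is fully open, 1 is shut, values between are in proportion, set as the call begins (- or left out, the last holds). The fingers move at their own pace and stop on an object; FORCE is the grip in N (left out, the last holds). Time passes only in rows, so rows that repeat a pose let the fingers close. It gives the time, the measured TCP pose, the force, the opening and the grip force at its end, in the units of the state.
- arm.sense(): the state, without advancing time (a new reading comes with each control period).
- arm.read_camera(name): name is "scene" or "side" or "wrist"; returns a dict with "pixels" (400x640x3 uint8, blue, green, red), "depth" (400x640 float32, m along the optical axis (not along the pixel's ray), 0 where there is no reading), "mtx" (3x3 intrinsics, pixels), "dist" ([k1, k2, p1, p2, k3] as OpenCV has them; the pictures are not rectified), "cam_to_world" (4x4, takes a point from camera to world coordinates). Camera axes: x right, y down, z forward; pixel columns grow to the right and rows downward; lengths in m; the calibration is good to about 2 mm. A picture is of the moment at which its call begins.
- arm.hand_in(): hands the job in; it is judged then, once.
The state is a dict: "time_s": time; "q": joint angles; "qd": joint speeds; "joint_efforts": joint torques, N m; "eef_pos": TCP position; "ee_rot": TCP orientation; "force": force on the tool from outside, world axes, zero at the start; "torque": the same for the moment, N m; "gripper_width": opening from 0.0 (shut) to 1.0 (fully open); "finger_force": force on a finger pad.
Only numpy, scipy, OpenCV 4.12 (cv2) and the standard library are available. Lean on these libraries where they do the work, as an engineer would, in place of code of your own. Each camera call takes 0.05 s, during which the arm holds its last target. There are 200 camera calls.

## Working session

There is one attempt and no reset: what is moved stays moved. The work goes in short steps, Python scripts to look and compute and a shell command to move; the robot and the scene stay as the last step left them, time stands still between calls to the robot, and variables do not carry over. Pictures are saved under pics/ and viewed, at most 10 in all, crops included, and the job is handed in when it is done.

```bash
mkdir -p pics; ls
python3 - <<'E'
from bench import arm
import cv2,numpy as np
s=arm.sense();print({k:np.round(v,3) for k,v in s.items()})
for n in("scene","side"):
    c=arm.read_camera(n);cv2.imwrite(f"pics/{n}0.png",c["pixels"]);np.savez(f"{n}0.npz",**c)
    print(n,np.round(c["mtx"],1).tolist(),c["dist"],np.round(c["cam_to_world"],3).tolist())
E
```

```text
pics
{'time_s': np.float64(0.0), 'q': array([ 1.121,  0.333, -0.065,  1.461,  0.022,  1.35 , -0.088]), 'qd': array([ 0.002, -0.   , -0.001, -0.002,  0.   , -0.   ,  0.001]), 'joint_efforts': array([ 1.0000e-03, -6.2544e+01,  5.0000e-02, -3.9160e+01,  1.6000e-02,
        1.0000e-02, -0.0000e+00]), 'eef_pos': array([ 0.259, -0.569,  0.25 ]), 'ee_rot': array([-3.069e+00, -6.650e-01,  1.000e-03]), 'force': array([ 0.392, -0.188,  0.344]), 'torque': array([0.048, 0.013, 0.043]), 'finger_force': np.float64(0.0), 'gripper_width': np.float64(0.999)}
scene [[472.6, 0.0, 316.1], [0.0, 472.6, 199.8], [0.0, 0.0, 1.0]] [-0.00648951  0.          0.          0.          0.        ] [[-0.502, -0.603, 0.619, -0.393], [-0.865, 0.359, -0.352, 0.511], [-0.01, -0.712, -0.702, 1.136], [0.0, 0.0, 0.0, 1.0]]
side [[493.4, 0.0, 315.1], [0.0, 493.4, 207.0], [0.0, 0.0, 1.0]] [-0.05569569  0.          0.          0.          0.        ] [[-0.993, -0.07, 0.09, 0.376], [-0.113, 0.482, -0.869, 1.3], [0.018, -0.874, -0.486, 0.818], [0.0, 0.0, 0.0, 1.0]]
```

View pics/scene0.png

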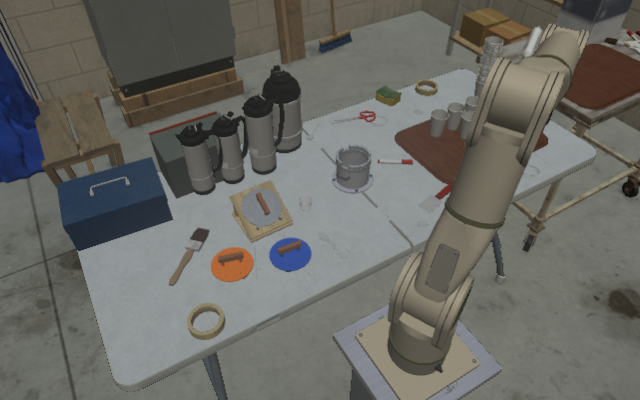

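View pics/side0.png

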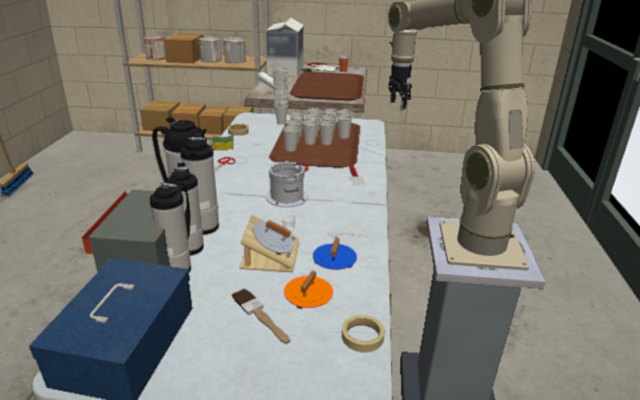

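The scene view shows the lid on its stand at px (262,208), with the brown handle at (263,204). The pot is at (353,168), the clear cup at (305,204), and the thermos flasks stand behind the stand. The side view shows the lid at (273,236) and the pot at (287,183).

```bash
cat > h.py <<'E'
import numpy as np,cv2
from scipy.spatial.transform import Rotation as R
def cloud(c):
    d=c["depth"];h,w=d.shape
    uv=np.stack(np.meshgrid(np.arange(w),np.arange(h)),-1).reshape(-1,1,2).astype(np.float32)
    n=cv2.undistortPoints(uv,c["mtx"],c["dist"]).reshape(h,w,2)
    P=np.dstack([n*d[...,None],d])
    T=c["cam_to_world"];W=P@T[:3,:3].T+T[:3,3]
    W[d<=0]=np.nan
    return W
def circ(p):
    A=np.c_[2*p,np.ones(len(p))];s=np.linalg.lstsq(A,(p**2).sum(1),rcond=None)[0]
    return s[:2],np.sqrt(s[2]+s[:2]@s[:2])
E
python3 - <<'E'
from h import *
for n,box,pb in(("scene",(225,285,175,240),(325,380,140,195)),("side",(235,305,215,275),(260,310,155,215))):
    c=dict(np.load(n+"0.npz"));W=cloud(c);px=c["pixels"];hsv=cv2.cvtColor(px,cv2.COLOR_BGR2HSV)
    a,b,e,f=box;w=W[e:f,a:b].reshape(-1,3);H=hsv[e:f,a:b].reshape(-1,3).astype(int)
    br=(H[:,1]>120)&(H[:,2]<190)&(w[:,2]>.05)
    q=w[br];print(n,"handle",br.sum(),np.nanmean(q,0),np.nanmin(q,0),np.nanmax(q,0))
    st=(H[:,1]<45)&(w[:,2]>.03)&(w[:,2]<.14)
    q=w[st];m=np.median(q,0);
    for _ in range(8):
        m=q.mean(0);U,S,V=np.linalg.svd(q-m,full_matrices=False);nn=V[2]*np.sign(V[2,2])
        q=q[abs((q-m)@nn)<max(.003,np.percentile(abs((q-m)@nn),90))]
    print("lid plane",len(q),m,nn,np.degrees(np.arccos(nn[2])),"range",q.min(0),q.max(0),S[2]/len(q)**.5)
    a,b,e,f=pb;w=W[e:f,a:b].reshape(-1,3);
    k=(w[:,2]>.1)&(w[:,2]<.125);q=w[k];print("pot ring",len(q),np.median(q[:,2]),circ(q[:,:2]),q.min(0),q.max(0))
    w=W.reshape(-1,3)
    k=(w[:,2]>.04)&(w[:,0]>.2)&(w[:,0]<1)&(abs(w[:,1])<.6);
    g=np.round(w[k]/.05)*.05
    import collections
    d=collections.defaultdict(float)
    for x,y,z in g: d[(x,y)]=max(d[(x,y)],z)
    for x in np.arange(.2,1.01,.05): print("%.2f"%x,' '.join("%3d"%(100*next((v for kk,v in d.items() if abs(kk[0]-x)+abs(kk[1]-y)<.01),0)) for y in np.arange(-.2,.61,.05)))
E
```

```text
<stdin>:6: RuntimeWarning: Mean of empty slice
Traceback (most recent call last):
ValueError: zero-size array to reduction operation fmin which has no identity
```

Run:
```python
from h import *
for n in("scene","side"):
    c=dict(np.load(n+"0.npz"));W=cloud(c);H=cv2.cvtColor(c["pixels"],cv2.COLOR_BGR2HSV)
    print((c["depth"]>0).mean())
    for u,v in ([(263,204),(258,196),(250,208),(275,215),(353,155),(353,168),(340,160),(300,300),(232,264)] if n=="scene" else [(278,229),(262,236),(285,245),(287,168),(287,185),(310,292),(360,200)]):
        print(n,u,v,W[v,u],H[v,u],c["depth"][v,u])
```

```text
0.97436328125
scene 263 204 [0.59353475 0.14102443 0.0951337 ] [ 12 111 113] 1.4717757
scene 258 196 [0.61748693 0.14514772 0.11192837] [ 12 112 116] 1.4733628
scene 250 208 [0.61562083 0.17745537 0.07695632] [100  18 131] 1.4854059
scene 275 215 [0.57723526 0.11148552 0.04429851] [103  17 132] 1.5077647
scene 353 155 [ 0.68221066 -0.25385337  0.06385638] [150   3 101] 1.6874678
scene 353 168 [ 0.5873413  -0.18943218  0.10137656] [45  5 94] 1.5797358
scene 340 160 [ 0.63579944 -0.16838227  0.11040814] [105  14 113] 1.5959958
scene 300 300 [ 0.28715352  0.18170325 -0.0048731 ] [ 85  10 151] 1.3380047
scene 232 264 [0.48624997 0.30190405 0.01777684] [ 11 174 177] 1.4031099
0.915453125
side 278 229 [0.59772319 0.14801861 0.09449822] [ 13 172 111] 1.3728263
side 262 236 [0.63772833 0.17503509 0.0848504 ] [ 99  15 167] 1.3576424
side 285 245 [0.57677114 0.1585713  0.05007283] [103  18 170] 1.3833804
side 287 168 [ 0.6417439  -0.27371706  0.08665956] [ 30   7 112] 1.747113
side 287 185 [ 0.62294571 -0.15887413  0.07757894] [  0   6 129] 1.6500335
side 310 292 [0.48717184 0.30906075 0.01288955] [ 15 255 236] 1.262619
side 360 200 [ 0.37682569 -0.23761483 -0.00207173] [ 97  11 203] 1.7350527
```

Run:
```python
from h import *
import collections
D=collections.defaultdict(float)
for n,box,pb,th in(("scene",(225,285,175,240),(325,380,140,195),95),("side",(240,305,215,275),(260,310,155,215),110)):
    c=dict(np.load(n+"0.npz"));W=cloud(c);H=cv2.cvtColor(c["pixels"],cv2.COLOR_BGR2HSV)
    a,b,e,f=box;w=W[e:f,a:b].reshape(-1,3);h=H[e:f,a:b].reshape(-1,3).astype(int)
    g=~np.isnan(w[:,0]);w,h=w[g],h[g]
    q=w[(h[:,1]<45)&(w[:,2]>.03)&(w[:,2]<.14)]
    for _ in range(10):
        m=q.mean(0);U,S,V=np.linalg.svd(q-m,full_matrices=False);nn=V[2]*np.sign(V[2,2])
        r=abs((q-m)@nn);q=q[r<max(.004,np.percentile(r,90))]
    ang=np.degrees(np.arccos(nn[2]));up=-nn[:2]/np.linalg.norm(nn[:2]) 
    print(n,"lid plane",len(q),m,nn,"tilt",ang,"yaw up",np.arctan2(up[1],up[0]))
    ex=np.cross([-up[1],up[0],0],nn);ey=np.cross(nn,ex)
    p=np.c_[(q-m)@ex,(q-m)@ey];hull=cv2.convexHull(p.astype(np.float32))[:,0];cc,r=circ(hull)
    print(" lid top centre",m+cc[0]*ex+cc[1]*ey,r)
    # handle: brown and >12mm above plane
    z=(w-m)@nn
    k=(h[:,1]>th)&(h[:,2]<150)&(z>.018)&(z<.06);q=w[k];zz=z[k];print(" handle",len(q),q.mean(0),"z pct",np.percentile(zz,[5,50,95]))
    p=np.c_[(q-m)@ex,(q-m)@ey];mm=p.mean(0);V=np.linalg.svd(p-mm)[2];t=(p-mm)@V[0]
    print(" dir",V[0]*np.sign(V[0,0]),"len",t.min(),t.max(),"mid xy rel lid centre",mm+V[0]*(t.min()+t.max())/2-cc, "handle w",m+ex*mm[0]+ey*mm[1])
    a,b,e,f=pb;w=W[e:f,a:b].reshape(-1,3)
    k=(w[:,2]>.1)&(w[:,2]<.125);q=w[k];hull=cv2.convexHull(q[:,:2].astype(np.float32))[:,0];print(" pot ring",len(q),np.median(q[:,2]),circ(hull),q.min(0),q.max(0))
    w=W.reshape(-1,3);k=(w[:,2]>.03)&(w[:,0]>.2)&(w[:,0]<1)&(abs(w[:,1])<.6)
    for x,y,z in np.c_[np.round(w[k][:,:2]/.05),w[k][:,2]]: D[x,y]=max(D[x,y],z)
print("y/5cm ",' '.join("%3d"%y for y in range(-10,9)))
for x in range(4,19): print("%.2f "%(x*.05),' '.join("%3d"%(100*D[x,y]) for y in range(-10,9)))
```

```text
scene lid plane 815 [0.60886624 0.14301183 0.06686831] [-0.450451   -0.01115498  0.89273146] tilt 26.78148600268257 yaw up 0.02475897071973815
 lid top centre [0.6089807  0.14050945 0.0668948 ] 0.0650637492017606
 handle 80 [0.59432748 0.14211111 0.10145711] z pct [0.03213064 0.03711515 0.04231627]
 dir [0.9999821 0.0059835] len -0.034520706849839766 0.03451137070389954 mid xy rel lid centre [0.00253608 0.00196396] handle w [0.61119126 0.14252873 0.06803543]
 pot ring 264 0.1084884949683047 (array([ 0.63462031, -0.22228618]), np.float64(0.06232796386497471)) [ 0.57065399 -0.28640002  0.100134  ] [ 0.69690368 -0.15803159  0.11677199]
side lid plane 654 [0.61291061 0.15723574 0.06946358] [-0.46742886 -0.02067981  0.88378878] tilt 27.897165683204324 yaw up 0.04421278642037541
 lid top centre [0.61025635 0.14288734 0.06772403] 0.06530590578875224
 handle 128 [0.59729594 0.14708982 0.09391281] z pct [0.02053362 0.02900553 0.03695538]
 dir [ 0.99965292 -0.02634458] len -0.03581116249970345 0.032604432413738386 mid xy rel lid centre [0.00257726 0.00472896] handle w [0.61090584 0.14769194 0.
[... 801 characters left out ...]
   0   0   0   0   0   0   0   5   5   5   0
0.55    0   0   0   0   0  11  11   0   0   0   4   3   5   9   5   0   0   0   0
0.60    0   0   0   0  11  11  11  11   0   4   4   6   8  12   7   0   0   0   0
0.65    0   0   0   0  11  11  11  11   0   0   0   9   9  11   9   0   0   0   0
0.70    0   0   0   0   0  11  11   0   0   0   0   9   9   9   9   0   0   0   0
0.75    0   0   0   0   0   0   0   0   0   0   0   0   0   0   0   0   0   0  12
0.80    0   0   0   0   0   0   0   0   0   0  27  28  22  23   0  23   0   0  12
0.85    0   0   0   0   0   0   0  14  28  30  30  29  27  25  26  26  25  16  12
0.90    0   0   0   0   0   0  23  30  30  27  29  29  26  25  23  26  24  16  12
```

```bash
cat >> h.py <<'E'
def tool(yaw,tilt=0,):
    # tool x at given yaw, z down, tilted so that z leans ahead along x by tilt
    x=np.array([np.cos(yaw)*np.cos(tilt),np.sin(yaw)*np.cos(tilt),np.sin(tilt)])
    z=np.array([np.cos(yaw)*np.sin(tilt),np.sin(yaw)*np.sin(tilt),-np.cos(tilt)])
    return np.c_[x,np.cross(z,x),z]
def row(p,Rt,s=None):
    from bench import arm
    s=s or arm.sense()
    R0=R.from_rotvec(s["ee_rot"]).as_matrix()
    d=R0.T@(np.array(p)-s["eef_pos"])/.15; r=R.from_matrix(R0.T@Rt).as_rotvec()/(np.pi/4)
    print("row",np.round(d,3),np.round(r,3),"rows>=",max(np.linalg.norm(d)*.15/.0417,np.linalg.norm(r)*45/7.16))
    return d,r
E
python3 -c "
from h import *
row((.60,-.22,.40),tool(0.0))
row((.48,-.30,.40),tool(0.0))"
```

```text
row [ 3.034 -1.175 -1.001] [-0.002  0.     0.543] rows>= 12.24531355403976
row [ 2.085 -1.021 -1.001] [-0.002  0.     0.543] rows>= 9.094312832732983
```

```bash
python3 -m handwheel '0.25 -0.1 -0.25 0 0 0.1; 0.5 -0.2 -0.5 0 0 0.25; 0.75 -0.3 -0.75 0 0 0.4; 1 -0.4 -1 0 0 0.54; 1 -0.4 -1 0 0 0.54; 1 -0.4 -1 0 0 0.54' -1; python3 -c "
from h import *
row((.58,-.22,.40),tool(0.0))"
```

```text
time_s: 0.6
eef_pos: [0.3749, -0.4485, 0.405]
ee_rot: [3.139, 0.014, 0.008]
force: [0.1, 0.1, 0.6]
gripper_width: 1.003
finger_force: 0.0
row [ 1.38  -1.512  0.037] [ 0.003 -0.007  0.011] rows>= 7.36357105874734
```

```bash
python3 -m handwheel '0.25 -0.25 0 0 0 0; 0.5 -0.5 0 0 0 0; 0.75 -0.75 0 0 0 0; 0.9 -1 0 0 0 0; 0.9 -1 0 0 0 0' ; python3 -m handwheel '0.2 -0.25 0 0 0 0; 0.45 -0.5 0 0 0 0;0.45 -0.5 0 0 0 0;0.45 -0.5 0 0 0 0;0.45 -0.5 0 0 0 0'
python3 - <<'E'
from bench import arm
from h import *
print(np.round(arm.sense()["q"],2))
c=arm.read_camera("wrist");cv2.imwrite("pics/w1.png",c["pixels"]);np.savez("w1.npz",**c)
print(np.round(c["cam_to_world"],3).tolist())
E
```

```text
time_s: 1.02
eef_pos: [0.5065, -0.2993, 0.3996]
ee_rot: [-3.141, -0.007, 0.001]
force: [0.9, 0.5, 1.0]
gripper_width: 0.999
finger_force: 0.0
time_s: 1.43
eef_pos: [0.5729, -0.2257, 0.3993]
ee_rot: [-3.141, -0.008, 0.002]
force: [0.1, 0.0, 0.3]
gripper_width: 1.003
finger_force: 0.0
[ 0.51  0.3  -0.29  1.2   0.08  1.65 -1.32]
[[0.005, -0.964, -0.266, 0.641], [-1.0, -0.005, -0.0, -0.224], [-0.001, 0.266, -0.964, 0.524], [0.0, 0.0, 0.0, 1.0]]
```

View pics/w1.png

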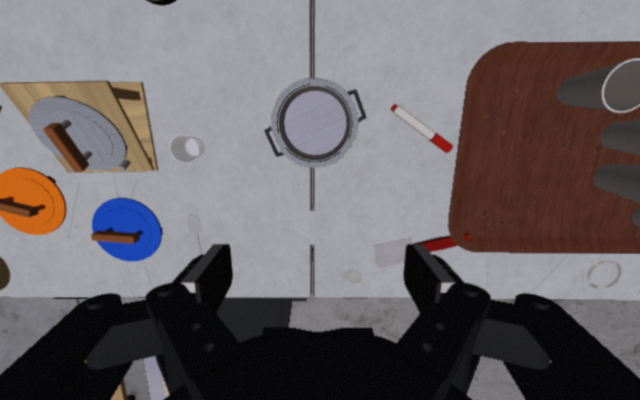

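The wrist view shows the pot ring centred near px (316,123), and the lid on its stand at (75,133) with its handle at (66,146). The marker is at (422,127), the cup at (187,149), and the spoon and scraper lie nearer the robot. Next I sample height and brightness around the ring.

Run:
```python
from h import *
c=dict(np.load("w1.npz"));W=cloud(c);px=c["pixels"]
w=W[60:190,250:385].reshape(-1,3);g=w[~np.isnan(w[:,0])]
k=(g[:,2]>.104)&(g[:,2]<.116);q=g[k];hull=cv2.convexHull(q[:,:2].astype(np.float32))[:,0];cc,r=circ(hull);print("ring",len(q),np.median(q[:,2]),cc,r)
rr=np.linalg.norm(q[:,:2]-cc,axis=1);print(np.percentile(rr,[2,50,98]))
T=np.linalg.inv(c["cam_to_world"])
gray=cv2.cvtColor(px,cv2.COLOR_BGR2GRAY)
Hs=[];As=np.radians(np.arange(0,360,5))
for rad in(.054,.057,.060):
    P=np.c_[cc[0]+rad*np.cos(As),cc[1]+rad*np.sin(As),np.full(72,.11)]
    uv=cv2.projectPoints(P,cv2.Rodrigues(T[:3,:3])[0],T[:3,3],c["mtx"],c["dist"])[0][:,0].astype(np.float32)
    z=cv2.remap(W[...,2].astype(np.float32),uv[:,0],uv[:,1],cv2.INTER_NEAREST)[:,0];b=cv2.remap(gray,uv[:,0],uv[:,1],cv2.INTER_LINEAR)[:,0]
    print(rad);print(' '.join("%d:%d/%d"%(np.degrees(a)+.5,zz*1000,bb) for a,zz,bb in zip(As,z,b)))
cv2.imwrite("pics/w1c.png",cv2.resize(px[70:180,255:375],None,fx=5,fy=5,interpolation=cv2.INTER_CUBIC))
# lid
w=W[60:200,10:160].reshape(-1,3);h=cv2.cvtColor(px,cv2.COLOR_BGR2HSV)[60:200,10:160].reshape(-1,3).astype(int)
q=w[(h[:,1]<45)&(w[:,2]>.03)&(w[:,2]<.12)]
for _ in range(10):
    m=q.mean(0);nn=np.linalg.svd(q-m,full_matrices=False)[2][2];nn*=np.sign(nn[2])
    e=abs((q-m)@nn);q=q[e<max(.003,np.percentile(e,90))]
up=-nn[:2]/np.linalg.norm(nn[:2]);ex=np.cross([-up[1],up[0],0],nn);ey=np.cross(nn,ex)
p=np.c_[(q-m)@ex,(q-m)@ey];c2,r=circ(cv2.convexHull(p.astype(np.float32))[:,0])
print("lid",len(q),nn,np.degrees(np.arccos(nn[2])),"yaw",np.arctan2(up[1],up[0]),"centre",m+c2[0]*ex+c2[1]*ey,r)
z=(w-m)@nn;k=(h[:,1]>100)&(z>.03)&(z<.05)&(h[:,2]<140)&(np.linalg.norm(np.c_[(w-m)@ex,(w-m)@ey]-c2,axis=1)<.05)
q=w[k];p=np.c_[(q-m)@ex,(q-m)@ey]-c2;rect=cv2.minAreaRect(p.astype(np.float32));print("handle",len(q),rect,np.median(z[k]),q.mean(0))
```

```text
ring 1328 0.11056131265089522 [ 0.6364136 -0.2192546] 0.060238717834915544
[0.05240905 0.0561683  0.06023679]
0.054
0:96/131 5:98/127 10:110/128 15:109/126 20:110/131 25:110/135 30:110/127 35:110/131 40:110/122 45:111/126 50:111/126 55:111/124 60:111/128 65:109/121 70:110/124 75:111/122 80:111/127 85:110/125 90:110/119 95:110/131 100:110/121 105:98/128 110:98/130 115:97/130 120:98/132 125:95/133 130:110/125 135:111/119 140:110/117 145:110/121 150:112/117 155:110/120 160:109/119 165:111/121 170:109/117 175:112/122 180:110/129 185:111/125 190:112/116 195:109/119 200:110/116 205:112/120 210:109/127 215:110/124 220:110/113 225:96/119 230:97/132 235:97/130 240:98/132 245:97/125 250:110/121 255:110/121 260:111/120 265:109/125 270:110/117 275:110/123 280:111/128 285:111/123 290:111/125 295:109/129 300:110/126 305:110/120 310:110/129 315:111/121 320:110/126 325:110/129 330:111/123 335:110/126 340:110/127 345:110/129 350:97/129 355:97/130
0.057
0:97/127 5:96/126 10:110/133 15:109/128 20:111/133 25:110/130 30:110/132 35:110/134 40:109/130 45:110/134 50:110/129 55:111/132 60:109/132 65:111/132 
[... 1117 characters left out ...]
135 200:108/138 205:111/137 210:111/130 215:109/137 220:111/142 225:0/148 230:0/146 235:0/149 240:0/134 245:1/151 250:109/137 255:110/140 260:110/142 265:111/141 270:108/139 275:110/105 280:110/141 285:111/132 290:109/138 295:110/137 300:110/142 305:110/141 310:109/111 315:0/134 320:111/139 325:111/141 330:109/142 335:110/136 340:1/139 345:5/143 350:0/147 355:0/144
lid 3881 [-0.46670515 -0.0137412   0.88430621] 27.83373575433418 yaw 0.029434489992945925 centre [0.61276297 0.14148138 0.06880154] 0.06421922381883555
handle 610 ((0.00033855438232421875, -8.999276906251907e-05), (0.015578178688883781, 0.07369355112314224), 88.53502655029297) 0.03733247611219584 [0.59925967 0.13913355 0.10275367]
```

View pics/w1c.png

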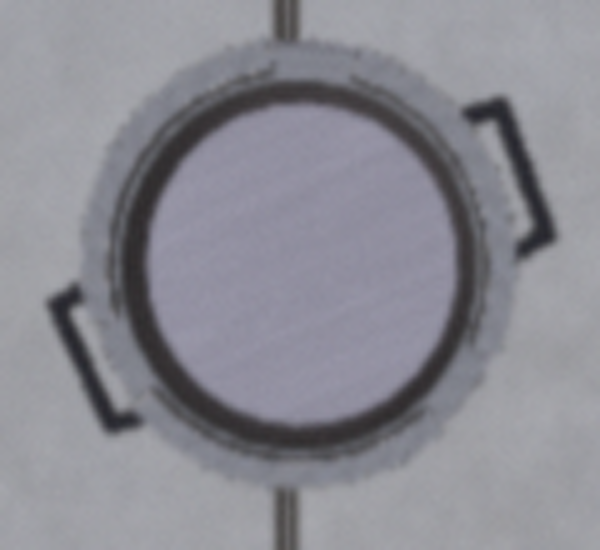

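The depth samples give notch centres at about 116, 236 and 356 degrees. The lid pose agrees across all three views, so I go to the pre-grasp pose.

Run:
```python
from h import *
c=dict(np.load("w1.npz"));W=cloud(c);w=W[60:190,250:385].reshape(-1,3)
d=w[:,:2]-[.6364,-.2193];r=np.linalg.norm(d,axis=1);k=(w[:,2]>.09)&(w[:,2]<.104)&(r>.053)&(r<.059)
a=np.arctan2(d[k,1],d[k,0]);print("notch offset deg",k.sum(),np.degrees(np.angle(np.exp(3j*a).mean())/3))
row((.53,.14,.26),tool(.029,.4887))
```

```text
notch offset deg 208 -4.0867787483307705
row [-0.273 -2.449  0.931] [ 0.008  0.624 -0.033] rows>= 9.474762840415803
```

```bash
python3 -m handwheel '0 -0.25 0 0 0.1 0; 0 -0.5 0 0 0.25 0; 0 -0.75 0 0 0.4 0; -0.1 -1 0.1 0 0.5 -0.03; -0.1 -1 0.1 0 0.624 -0.03; -0.1 -1 0.1 0 0.624 -0.03'; python3 -c "
from h import *
row((.53,.14,.26),tool(.029,.4887))"
```

```text
time_s: 1.98
eef_pos: [0.5534, -0.0765, 0.3833]
ee_rot: [3.045, 0.041, 0.765]
force: [-0.2, -1.3, -0.7]
gripper_width: 1.002
finger_force: 0.0
row [-0.49  -1.454  0.657] [ 0.012 -0.005 -0.   ] rows>= 6.002701266656006
```

```bash
python3 -m handwheel '-0.1 -0.25 0.1 0 0 0; -0.2 -0.5 0.2 0 0 0; -0.3 -0.75 0.35 0 0 0; -0.4 -1 0.5 0 0 0; -0.4 -1 0.5 0 0 0; -0.4 -1 0.5 0 0 0'
python3 - <<'E'
from h import *
row((.53,.14,.26),tool(.029,.4887))
row((.5515,.1405,.182),tool(.029,.4887))
E
```

```text
time_s: 2.48
eef_pos: [0.5348, 0.0736, 0.2886]
ee_rot: [-3.048, -0.044, -0.757]
force: [1.0, -0.8, 0.7]
gripper_width: 1.002
finger_force: 0.0
row [-0.106 -0.445  0.156] [0.008 0.003 0.002] rows>= 1.7376935056565828
row [-0.222 -0.447  0.683] [0.008 0.003 0.002] rows>= 3.043970877780162
```

```bash
python3 -m handwheel '-0.1 -0.25 0.15 0 0 0; -0.15 -0.45 0.3 0 0 0; -0.222 -0.447 0.5 0.008 0 0; -0.222 -0.447 0.683 0.008 0 0; -0.222 -0.447 0.683 0.008 0 0; -0.222 -0.447 0.683 0.008 0 0; -0.222 -0.447 0.683 0.008 0 0'
python3 - <<'E'
from bench import arm
from h import *
row((.5985,.1413,.094),tool(.029,.4887))
c=arm.read_camera("wrist");cv2.imwrite("pics/w2.png",c["pixels"]);np.savez("w2.npz",**c)
W=cloud(c);h=cv2.cvtColor(c["pixels"],cv2.COLOR_BGR2HSV).astype(int)
n=np.array([-.4690,-.0138,.8829]);o=np.array([.612,.1417,.0683])
z=(W-o)@n;k=(h[...,1]>100)&(h[...,2]<150)&(z>.03)&(z<.05)&(np.linalg.norm(W-o,axis=2)<.07)
q=W[k];ex=np.array([np.cos(.0294)*.8829,np.sin(.0294)*.8829,.469]);ey=np.cross(n,ex)
p=np.c_[(q-o)@ex,(q-o)@ey];print(len(q),cv2.minAreaRect(p.astype(np.float32)),np.median(z[k]))
E
```

```text
time_s: 3.07
eef_pos: [0.5539, 0.1379, 0.1855]
ee_rot: [-3.041, -0.039, -0.762]
force: [0.3, 1.1, -0.2]
gripper_width: 0.997
finger_force: 0.0
row [-0.025 -0.015  0.678] [ 0.002 -0.003 -0.004] rows>= 2.442467720578989
1416 ((0.0016093477606773376, 0.0014498373493552208), (0.01239194069057703, 0.07330776751041412), 89.9578628540039) 0.037978093717812
```

View pics/w2.png

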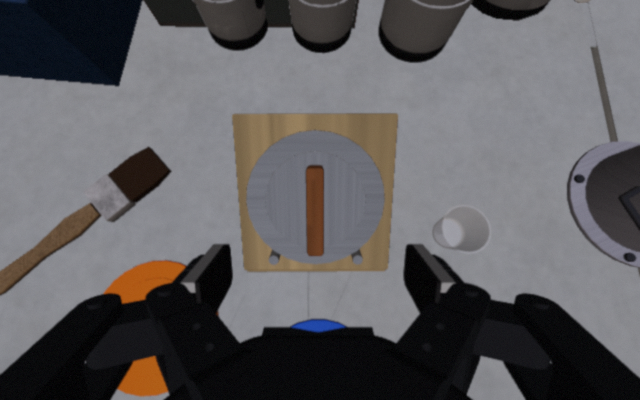

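The handle is at px (315,210), squarely between the open fingers and lined up with the tool's x. The cup and pins are clear. Descend and grip.

```bash
python3 -m handwheel '-0.01 -0.02 0.15 0 0 0; -0.014 -0.025 0.3 0 0 0; -0.014 -0.025 0.4 0 0 0; -0.014 -0.025 0.5 0 0 0; -0.014 -0.025 0.6 0 0 0; -0.014 -0.025 0.67 0 0 0; -0.014 -0.025 0.67 0 0 0; -0.014 -0.025 0.67 0 0 0; -0.014 -0.025 0.67 0 0 0' -1; python3 -m handwheel '0 0 0 0 0 0;0 0 0 0 0 0;0 0 0 0 0 0;0 0 0 0 0 0;0 0 0 0 0 0;0 0 0 0 0 0;0 0 0 0 0 0;0 0 0 0 0 0;0 0 0 0 0 0;0 0 0 0 0 0;0 0 0 0 0 0;0 0 0 0 0 0' 1 60
```

```text
time_s: 3.87
eef_pos: [0.5987, 0.144, 0.0959]
ee_rot: [-3.04, -0.042, -0.764]
force: [-0.4, 0.7, 0.2]
gripper_width: 1.002
finger_force: 0.0
time_s: 4.87
eef_pos: [0.5984, 0.1434, 0.0942]
ee_rot: [-3.042, -0.042, -0.761]
force: [0.3, -5.2, 3.9]
gripper_width: 0.15
finger_force: 61.3
```

```bash
python3 -m handwheel '0 0 -0.05 0 0 0;0 0 -0.12 0 0 0;0 0 -0.2 0 0 0;0 0 -0.3 0 0 0;0 0 -0.4 0 0 0;0 0 -0.55 0 0 0;0 0 -0.7 0 0 0;0 0 -0.85 0 0 0;0 0 -1 0 0 0;0 0 -1 0 0 0;0 0 -1 0 0 0'; python3 -c "
from h import *
row((.58,.10,.30),tool(.029,0))
row((.636,-.2197,.30),tool(-.073,0))"
```

```text
time_s: 5.78
eef_pos: [0.5273, 0.1425, 0.2267]
ee_rot: [-3.041, -0.044, -0.763]
force: [-0.2, -0.6, -2.8]
gripper_width: 0.148
finger_force: 60.5
row [ 0.533  0.294 -0.268] [ 0.001 -0.626 -0.   ] rows>= 3.9353914185478285
row [ 0.807  2.435 -0.119] [-0.03  -0.626  0.127] rows>= 9.237109909597672
```

```bash
python3 -m handwheel '0.1 0.05 -0.1 0 -0.1 0;0.2 0.2 -0.2 0 -0.2 0;0.3 0.4 -0.2 0 -0.3 0.02;0.4 0.6 -0.2 0 -0.42 0.05;0.5 0.8 -0.2 -0.01 -0.54 0.08; 0.6 1 -0.2 -0.03 -0.626 0.127;0.6 1 -0.2 -0.03 -0.626 0.127;0.6 1 -0.2 -0.03 -0.626 0.127'; python3 -c "
from h import *
row((.636,-.2197,.27),tool(-.073,0))"
```

```text
time_s: 6.45
eef_pos: [0.5982, -0.0081, 0.2911]
ee_rot: [-3.137, 0.121, 0.011]
force: [-0.4, 0.9, -2.8]
gripper_width: 0.15
finger_force: 60.4
row [0.361 1.387 0.135] [-0.003  0.009 -0.005] rows>= 5.1789765860242225
```

```bash
python3 -m handwheel '0.1 0.2 0 0 0 0;0.17 0.4 0.03 0 0 0;0.22 0.6 0.06 0 0 0;0.26 0.8 0.1 0 0 0;0.3 0.95 0.135 -0.003 0.009 -0.005;0.3 0.95 0.135 -0.003 0.009 -0.005;0.3 0.95 0.135 -0.003 0.009 -0.005'; python3 -c "
from h import *
row((.636,-.2197,.24),tool(-.073,0))"
```

```text
time_s: 7.03
eef_pos: [0.6308, -0.1517, 0.2726]
ee_rot: [3.138, -0.111, 0.005]
force: [1.0, 0.9, -1.4]
gripper_width: 0.153
finger_force: 60.4
row [0.066 0.45  0.218] [ 0.002 -0.004  0.003] rows>= 1.8136214993808475
```

Place it above the pot, then check the held lid's real pose with the side and scene cameras.

```bash
python3 -m handwheel '0.03 0.15 0.05 0 0 0;0.05 0.3 0.1 0 0 0;0.066 0.45 0.16 0 0 0;0.066 0.45 0.218 0 0 0;0.066 0.45 0.218 0 0 0;0.066 0.45 0.218 0 0 0;0.066 0.45 0.218 0 0 0'
python3 - <<'E'
from bench import arm
from h import *
s=arm.sense();print(s["eef_pos"],s["ee_rot"])
R0=R.from_rotvec(s["ee_rot"]).as_matrix();print("tool z",R0[:,2],"x",R0[:,0])
zt=s["eef_pos"][2]-.029
for n in("scene","side","wrist"):
    c=arm.read_camera(n);np.savez(n+"3.npz",**c);W=cloud(c);H=cv2.cvtColor(c["pixels"],cv2.COLOR_BGR2HSV)
    k=(abs(W[...,2]-zt)<.012)&(np.linalg.norm(W[...,:2]-s["eef_pos"][:2],axis=2)<.075)&(H[...,1]<50)
    if n=="wrist": cv2.imwrite("pics/w3.png",c["pixels"])
    q=W[k]
    if len(q)<50: print(n,len(q));continue
    for _ in range(6):
        m=q.mean(0);nn=np.linalg.svd(q-m,full_matrices=False)[2][2];nn*=np.sign(nn[2]);e=abs((q-m)@nn);q=q[e<max(.003,np.percentile(e,92))]
    cc,r=circ(cv2.convexHull(q[:,:2].astype(np.float32))[:,0]);print(n,len(q),"n",nn,"z",m[2],"centre",cc,r)
E
```

```text
time_s: 7.62
eef_pos: [0.6373, -0.2168, 0.2428]
ee_rot: [3.139, -0.104, 0.009]
force: [-0.6, -0.1, -1.6]
gripper_width: 0.154
finger_force: 60.4
[ 0.63726795 -0.21675504  0.242758  ] [ 3.13907465 -0.1039766   0.00927993]
tool z [ 5.88007793e-03 -9.77931163e-04 -9.99982234e-01] x [ 0.99779065 -0.06617116  0.0059319 ]
scene 493 n [-5.15115864e-03  9.06343497e-04  9.99986322e-01] z 0.21387343263230915 centre [ 0.636282   -0.21851354] 0.06328898312250834
side 348 n [-0.01194971  0.00560316  0.9999129 ] z 0.21125427600058158 centre [ 0.63527041 -0.21342616] 0.06334210554579177
wrist 22768 n [0.00157915 0.00183041 0.99999708] z 0.21445268927328634 centre [ 0.64009326 -0.21657679] 0.06307371017680405
```

View pics/w3.png

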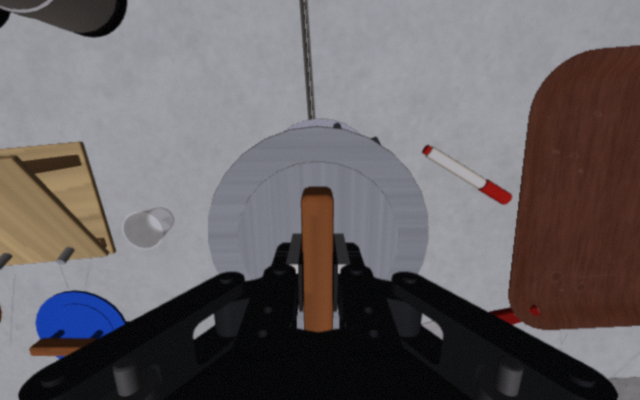

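The wrist view shows the lid level, with the handle at px (317,258) aligned in the fingers over the pot. Comparing lid and pot within each camera asks for about (-1.5, -4) mm. I correct that and lower to just above contact.

```bash
python3 -m handwheel '0 0.01 0.1 0 0 0;-0.007 0.025 0.2 0 0 0;-0.007 0.025 0.3 0 0 0;-0.007 0.025 0.4 0 0 0;-0.007 0.025 0.46 0 0 0;-0.007 0.025 0.5 0 0 0;-0.007 0.025 0.52 0 0 0;-0.007 0.025 0.52 0 0 0;-0.007 0.025 0.52 0 0 0;-0.007 0.025 0.52 0 0 0'
python3 - <<'E'
from bench import arm
from h import *
S=[]
for n in("scene","side")*2:
    c=arm.read_camera(n);s=arm.sense();S.append(np.r_[s["eef_pos"],s["ee_rot"],s["force"]]);W=cloud(c);H=cv2.cvtColor(c["pixels"],cv2.COLOR_BGR2HSV)
    zt=s["eef_pos"][2]-.029
    k=(abs(W[...,2]-zt)<.006)&(np.linalg.norm(W[...,:2]-s["eef_pos"][:2],axis=2)<.075)&(H[...,1]<50)
    q=W[k];cc,r=circ(cv2.convexHull(q[:,:2].astype(np.float32))[:,0]);print(n,len(q),np.median(q[:,2]),cc,r)
S=np.array(S);print(S.round(4));m=S.mean(0)
R0=R.from_rotvec(m[3:6]).as_matrix();print(m[:3],"z",R0[:,2],"yaw",np.arctan2(R0[1,0],R0[0,0]))
E
```

```text
time_s: 8.6
eef_pos: [0.6362, -0.2232, 0.1651]
ee_rot: [3.138, -0.109, 0.01]
force: [0.0, -0.2, -1.6]
gripper_width: 0.152
finger_force: 60.4
scene 572 0.13601361909992649 [ 0.63617189 -0.22541397] 0.06417788768805024
side 380 0.13525289474310226 [ 0.63591002 -0.21969253] 0.06376079317899858
scene 569 0.1360634954260156 [ 0.63466085 -0.22403078] 0.06371443378283795
side 384 0.1350937252947535 [ 0.63521122 -0.21953167] 0.06302387161465775
[[ 0.6362 -0.2232  0.165   3.1378 -0.1087  0.0097  0.2642  0.0976 -2.1308]
 [ 0.6361 -0.2232  0.1649  3.1378 -0.1088  0.0096 -0.1029 -0.3375 -2.2561]
 [ 0.6361 -0.2232  0.1647  3.1379 -0.1087  0.0092 -0.5369 -0.3032 -2.1207]
 [ 0.636  -0.2232  0.1645  3.138  -0.1088  0.0088  0.0839 -0.0261 -1.7757]]
[ 0.63609177 -0.22321297  0.16478641] z [ 0.0058547  -0.00201029 -0.99998084] yaw -0.06928070454509051
```

```bash
python3 -m handwheel '-0.007 -0.013 0.02 0 -0.007 0;-0.007 -0.013 0.04 0 -0.007 0;-0.007 -0.013 0.055 0 -0.007 0;-0.007 -0.013 0.065 0 -0.007 0;-0.007 -0.013 0.075 0 -0.007 0;-0.007 -0.013 0.085 0 -0.007 0;-0.007 -0.013 0.095 0 -0.007 0;-0.007 -0.013 0.1 0 -0.007 0;-0.007 -0.013 0.1 0 -0.007 0'
```

```text
time_s: 9.55
eef_pos: [0.6349, -0.2212, 0.1489]
ee_rot: [3.138, -0.109, -0.001]
force: [-0.4, 0.4, -1.7]
gripper_width: 0.15
finger_force: 60.4
```

There is no contact force below the ring-top height, so the feet are entering the notches. I continue down gently.

```bash
python3 -m handwheel '0 0 0.007 0 0 0;0 0 0.013 0 0 0;0 0 0.02 0 0 0;0 0 0.02 0 0 0;0 0 0.02 0 0 0'; python3 -m handwheel '0 0 0.005 0 0 0;0 0 0.01 0 0 0;0 0 0.01 0 0 0;0 0 0.01 0 0 0'
```

```text
time_s: 9.97
eef_pos: [0.6349, -0.2212, 0.146]
ee_rot: [3.138, -0.109, -0.001]
force: [-0.4, -1.3, -2.3]
gripper_width: 0.156
finger_force: 60.4
time_s: 10.3
eef_pos: [0.6351, -0.2213, 0.1451]
ee_rot: [3.138, -0.109, -0.0]
force: [-1.3, 0.1, 3.1]
gripper_width: 0.153
finger_force: 61.0
```

```bash
python3 -m handwheel '0 0 0.004 0 0 0;0 0 0.006 0 0 0;0 0 0.006 0 0 0'
python3 - <<'E'
from bench import arm
from h import *
for n in("scene","side"):
    c=arm.read_camera(n);s=arm.sense();W=cloud(c);H=cv2.cvtColor(c["pixels"],cv2.COLOR_BGR2HSV)
    q=W[(abs(W[...,2]-.118)<.009)&(np.linalg.norm(W[...,:2]-s["eef_pos"][:2],axis=2)<.075)&(H[...,1]<50)]
    m=q.mean(0);nn=np.linalg.svd(q-m,full_matrices=False)[2][2]
    cc,r=circ(cv2.convexHull(q[:,:2].astype(np.float32))[:,0]);print(n,len(q),np.median(q[:,2]),cc,r,nn)
E
```

```text
time_s: 10.55
eef_pos: [0.6351, -0.2213, 0.145]
ee_rot: [3.138, -0.109, 0.0]
force: [-5.2, 0.8, 9.4]
gripper_width: 0.155
finger_force: 62.2
scene 572 0.11616084986869468 [ 0.63440798 -0.22336444] 0.06388504593010556 [ 1.27897214e-03 -4.43547638e-04 -9.99999084e-01]
side 404 0.11617779088934449 [ 0.635149   -0.21976242] 0.06454641366988821 [0.00438319 0.00958238 0.99994448]
```

```bash
python3 -m handwheel '0 0 -0.005 0 0 0;0 0 -0.005 0 0 0;0 0 -0.005 0 0 0;0 0 -0.005 0 0 0;0 0 -0.005 0 0 0;0 0 -0.005 0 0 0;0 0 -0.005 0 0 0;0 0 -0.005 0 0 0' 0 20; python3 -m handwheel '0 0 -0.05 0 0 0;0 0 -0.15 0 0 0;0 0 -0.3 0 0 0;0 0 -0.5 0 0 0;0 0 -0.75 0 0 0;0 0 -1 0 0 0;0 0 -1 0 0 0;0 0 -1 0 0 0'
python3 - <<'E'
from bench import arm
from h import *
for n in("scene","side","wrist"):
    c=arm.read_camera(n);s=arm.sense();W=cloud(c);H=cv2.cvtColor(c["pixels"],cv2.COLOR_BGR2HSV)
    if n=="wrist": cv2.imwrite("pics/w4.png",c["pixels"])
    q=W[(abs(W[...,2]-.118)<.009)&(np.linalg.norm(W[...,:2]-[.635,-.221],axis=2)<.075)&(H[...,1]<50)]
    m=q.mean(0);nn=np.linalg.svd(q-m,full_matrices=False)[2][2]
    cc,r=circ(cv2.convexHull(q[:,:2].astype(np.float32))[:,0]);print(n,len(q),np.median(q[:,2]),cc,r,nn)
c=arm.read_camera("side");cv2.imwrite("pics/s4.png",cv2.resize(c["pixels"][130:230,230:350],None,fx=5,fy=5,interpolation=cv2.INTER_CUBIC))
E
```

```text
time_s: 11.32
eef_pos: [0.6349, -0.2212, 0.1444]
ee_rot: [3.138, -0.109, -0.001]
force: [0.3, 0.1, -0.5]
gripper_width: 0.504
finger_force: 0.0
time_s: 11.98
eef_pos: [0.6361, -0.2209, 0.2979]
ee_rot: [3.137, -0.109, 0.007]
force: [-0.0, 0.6, -0.9]
gripper_width: 0.503
finger_force: 0.0
scene 626 0.1161706182952128 [ 0.63392718 -0.2231477 ] 0.06412249872646933 [ 0.00594219 -0.0059879  -0.99996442]
side 422 0.11607277537889871 [ 0.63429397 -0.21771296] 0.06367759419927721 [0.00639346 0.01489695 0.99986859]
wrist 9594 0.11630224882672302 [ 0.63707597 -0.22012189] 0.06353151061107438 [ 1.46125369e-03 -6.53836425e-04  9.99998719e-01]
```

View pics/s4.png

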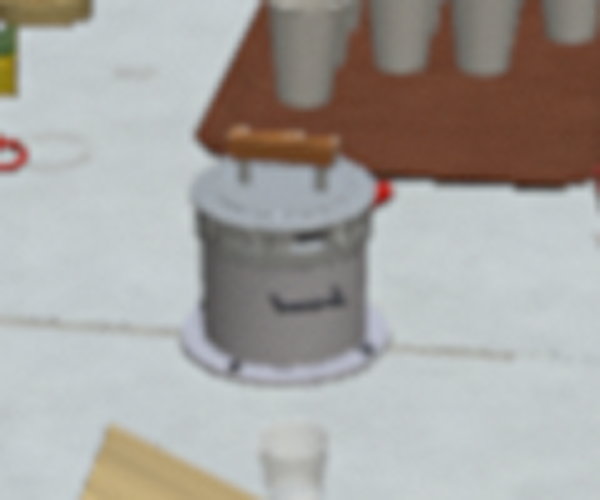

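View pics/w4.png

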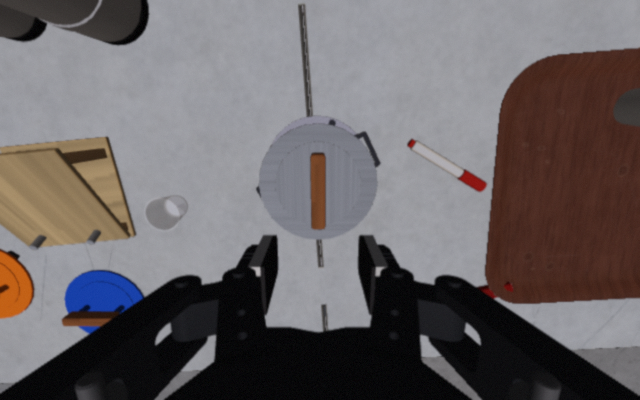

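The side crop shows the lid flat on the pot rim (disc at px (280,190)) with no gap below it. The wrist view shows it centred at (318,181) and released. Its top is at 0.116 m, against 0.115 fully home and 0.124 on the ring, and it is level.

```bash
python3 -m handwheel '0 0 0 0 0 0;0 0 0 0 0 0;0 0 0 0 0 0;0 0 0 0 0 0'; python3 -c "
from bench import arm
print(arm.hand_in())"
```

```text
time_s: 12.52
eef_pos: [0.635, -0.221, 0.2941]
ee_rot: [3.139, -0.109, -0.001]
force: [-0.1, 0.3, -0.5]
gripper_width: 0.504
finger_force: 0.0
the job is handed in; nothing more can be done
None
```

The steel lid is on the pot with its feet in the notches, level and released, and I handed the job in at about 12.5 s; the hand-in returned no verdict.

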